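# Load the preserving jar on the kitchen carousel and hold it to the front

### The arm

A 6-joint arm with a two-finger parallel gripper is mounted at the origin on the work surface. World frame = base frame: x ahead of the robot, y to its left, z up, the work surface at z = 0. Lengths are in m, angles in rad, forces in N, time in s.
With the tool pointing down it reaches from about 0.375 to 0.9 m from the base axis. Payload 3.1 kg.
Tool frame: the origin (TCP) lies on the centre line of the jaws, within the pads' length; the fingertips stand 22 mm ahead of it and the grasp point (between the pads) lies 3 mm ahead of it; z points along the fingers, y is the line along which they close (so a half turn about z gives the same grasp; the last joint's range is limited). The gripper opens to 87 mm and grips with 3 to 60 N. Pads are 19 mm wide; open, the fingers measure 117 mm over their backs; the gripper's body (75 mm by 190 mm) begins 51 mm behind the grasp point.
Start: joints at [1.169, 0.527, 1.433, -0, 1.181, -0.178], TCP at [0.139, 0.609, 0.245] pointing down, gripper open.
Joint ranges: [-3.08, 3.08], [-0.75, 2.2], [0.22, 2.44], [-1.43, 4.57], [0, 2.65], [-2.85, 2.85]. Speed limits (rad/s): [2.79, 2.79, 3.14, 3.14, 3.14, 3.14].

### API

Orientations are given as a rotation vector (axis times angle).
In Python, from workcell import telemetry, optics, ticket, finder gives the robot as it stands.
- The arm moves only by the tool apply_moves, never from a script. Its argument "steps" is a list that holds one entry, the list of rows, each a list of 5 numbers: the shift along the world's x, y, z in m, then the turn about the world's z in degrees, then the opening, from -1 (shut) to 1 (fully open). In form: [[[tx, ty, tz, yaw, jaw], ...]]. A call has exactly 5 rows; each row shifts and turns the commanded pose from where the row before left it; what a row does not reach is not made up. A row lasts 1/10 s, in which the tool goes at most 50 mm and 8.59 degrees, less where a joint would pass 70% of its speed; a pose out of reach is approached as far as the arm can. A call is refused whole if a number of a shift passes 0.05 or a number of a turn 8.59, either way. A call with a gripper value outside its range is refused whole. The fingers move at their own pace and stop on an object; "force" is the grip in N (left out, the last holds). Time passes only in rows, so rows that do not move let the fingers close, or fill a call up. It gives the time, the measured TCP pose, the force, the opening and the grip force at its end, in the units of the state.
- telemetry.sense(): the state, without advancing time (a new reading comes with each control period).
- optics.grab_frame(name): name is "scene" or "top" or "wrist"; returns a dict with "image" (384x512x3 uint8, red, green, blue), "mtx" (3x3 intrinsics, pixels), "R" (3x3) and "t" (3): a world point X has camera coordinates R X + t; the wrist camera has in their place "T_tool_cam" (4x4, takes a point from camera to tool coordinates, whose origin is the TCP and whose axes are the flange's). Camera axes: x right, y down, z forward; pixel columns grow to the right and rows downward; lengths in m; the calibration is good to about 2 mm. A picture is of the moment at which its call begins: read the wrist's pose just before it. There is no depth.
- ticket.hand_in(): hands the job in; it is judged then, once.
Trained networks look in a picture, given as the dict that the camera call returned (one of the last four; its "shot" number tells which), for a name from the list of things; names that differ only in an ending like _2 or _b are one class to them, and where a whole thing is asked for, a point or a joint stands for the part that bears it (a point fixed in the world has none). Each returns a list of dicts, best first, with "p" (0 to 1); they miss things now and then, are a little off and sometimes report something else, mostly with a low value. They report only what shows in the picture. A call takes as long as a camera call. They do not tell look-alikes from the thing itself.
- finder.search_frame(picture, target): "bbox" ([centre column, centre row, width, height] in pixels, round what is visible of it).
- finder.outline_of(picture, target): "mask" (384x512 bool, what is visible of it) and "bbox" ([centre column, centre row, width, height] in pixels, round what is visible of it).
The state is a dict: "time": time; "qpos": joint angles; "qvel": joint speeds; "joint_efforts": joint torques, N m; "eef_pos": TCP position; "orientation": TCP orientation; "force": force on the tool from outside, world axes, zero at the start; "moment": the same for the moment, N m; "finger_gap": finger opening in m; "finger_force": force on a finger pad.
Only numpy, scipy, OpenCV 4.12 (cv2) and the standard library are available. Lean on these libraries where they do the work, as an engineer would, in place of code of your own. Each camera call takes 0.05 s, during which the arm holds its last target. There are 200 camera calls.

### The job

Stand the small clip-top glass jar (the one with a wire clasp and wire hinge) upright in the empty raised cup of the kitchen carousel and let go of it, then turn the carousel until that jar stands in line with the metal tongue that marks the front of its foot. Finish holding the carousel still there, with the wooden bar on its centre post still gripped between the fingers, and leave everything else on the worktop where it is.

Things in the scene. Friction and masses are not known exactly. Their poses are not given: they have to be found in the camera images.
- clip_jar: empty shut clip-top glass jar, about 0.25 kg, 92 mm high, starts upright. Foot 47 mm across, body 56, round lid 60 mm across from 68 to 90 mm above the foot (grip there). Wire clasp out to 37 mm on its +x side, wire hinge to 36 mm on its -x side, each within 10 mm of the x line: close the fingers along the jar's y. Origin at the centre of the underside, z up.
- stand: fixed black round foot of the carousel, 190 mm across, 18 high. Origin on the turning axis at worktop height, z up. A flat metal tongue, 30 mm wide, 6 high, runs out along its -x axis to 195 mm from the axis, 50 mm beyond the deck's edge: it marks the front, and its direction differs from run to run.
- carousel (a joint): angle of the carousel on its foot, rad, growing anticlockwise seen from above, no end stops. 0 (or any full turn, as 6.283): the empty cup is in line with the tongue. Wooden deck 290 mm across, top 34 mm above the worktop; turns easily (friction about 0.06 N m) and stays where left. Four cups at quarter turns, three filled with fixed containers, tops up to 134 mm above the worktop.
- seat (a point): centre of the floor of the empty cup, 64 mm above the worktop and 105 mm from the turning axis; it turns with the carousel. The cup is a pedestal 30 mm high over the deck, 70 mm across, with a lip 4 mm high; inside the lip it is 60 mm across. Its z axis points up.
- front (a point): fixed point 105 mm from the turning axis, 64 mm above the worktop, in line with the tongue: where the seat must come.
- bar (a point): dark wooden bar across the top of the steel centre post (10 mm thick), turning with the carousel: 52 mm long (its x axis, which points along the line from the empty cup through the turning axis), 14 mm thick (its y axis, close the fingers along it), 22 mm high. The point is the middle of the bar, on the turning axis, 161 mm above the worktop.
- screw_jar: a bystander: smooth glass jar with a plain round metal screw lid and no wires, 58 across, 88 high, of much the same size as the clip-top jar; origin at the centre of its underside; leave it where it is
- bowl: a bystander: white bowl, 120 across, 50 high; origin at the centre of its underside; leave it where it is
- spoon: a bystander: wooden spoon, 200 long, lying flat; origin at the middle of its length; leave it where it is
- ramekin: a bystander: terracotta ramekin, 80 across, 40 high; origin at the centre of its underside; leave it where it is
- mill: a bystander: turned dark wood pepper mill, 56 across, 182 high; origin at the centre of its underside; leave it where it is
- grater: a bystander: steel box grater, 69 by 93, 206 high with its handle; origin at the centre of its underside; leave it where it is
- mug: a bystander: blue mug with one ear, 82 across, 90 high; origin at the centre of its underside; leave it where it is
- tin: a bystander: tin can, 72 across, 100 high; origin at the centre of its underside; leave it where it is
Things that resemble listed ones, but are neither listed nor needed, are in the scene too. Leave any red look-alike of the clip_jar alone.

How it is judged:
By the outcome, as a careful person would: the job done as asked, in the order asked, and still so for the second after the job is handed in, while the arm keeps its last pose, push and grip.
It also fails if it takes over 54 s, if anything falls off the work surface, if the arm or the gripper's body presses on something with over 40 N, if the wrist force passes 120 N, or if a joint passes its speed limit or range.

## Working session

There is one attempt and no reset: what is moved stays moved. The work goes in short steps, Python scripts to look and compute and a tool call to move; the robot and the scene stay as the last step left them, time stands still between calls to the robot, and variables do not carry over. Pictures are saved under pics/ and viewed, at most 10 in all, crops included, and the job is handed in when it is done.

Besides the shell and the picture viewer there is one more tool, called after "Emit:" as name([rows], argument=value, ...), one row to a line, values as JSON. apply_moves: Moves the arm, as the interface text tells. Its arguments: {"type":"object","properties":{"steps":{"type":"array","items":{"type":"array","items":{"type":"array","items":{"type":"number"}}}},"force":{"type":"number"}},"required":["steps"]}

```bash
mkdir -p pics
cat > h.py <<'E'
import numpy as np, cv2
from workcell import telemetry, optics, ticket, finder
from scipy.spatial.transform import Rotation as Ro
def proj(d,X):
    c=np.asarray(X)@np.array(d["R"]).T+np.array(d["t"]); p=c@np.array(d["mtx"]).T; return p[...,:2]/p[...,2:]
def ray(d,px,z):
    R,t,K=map(np.array,(d["R"],d["t"],d["mtx"])); C=-R.T@t
    v=R.T@np.linalg.inv(K)@np.array([px[0],px[1],1.]); return C+v*(z-C[2])/v[2]
def wrist():
    s=telemetry.sense(); d=optics.grab_frame("wrist"); T=np.eye(4); T[:3,:3]=Ro.from_rotvec(s["orientation"]).as_matrix(); T[:3,3]=s["eef_pos"]
    M=np.linalg.inv(T@np.array(d["T_tool_cam"])); d2=dict(d); d2["R"]=M[:3,:3]; d2["t"]=M[:3,3]; return d,d2
def save(n,im,s=1): cv2.imwrite("pics/"+n,cv2.resize(im[...,::-1],None,fx=s,fy=s,interpolation=cv2.INTER_CUBIC))
E
python3 - <<'E'
from h import *
a=optics.grab_frame("scene");b=optics.grab_frame("top")
save("scene.png",a["image"],1.5);save("top.png",b["image"],1.5)
for n,d in(("scene",a),("top",b)):
    print(n,-np.array(d["R"]).T@d["t"],)
    for t in("clip_jar","screw_jar","stand","bar","seat"):
        for r in finder.search_frame(d,t)[:4]: print(t,np.round(r["bbox"],1),round(r["p"],2))
print(telemetry.sense())
E
```

```text
scene [1.63421671 0.36430251 1.08207931]
clip_jar [339.6 185.   18.9  24.6] 0.94
clip_jar [389.9 180.7  21.4  28.5] 0.9
clip_jar [338.4 205.8  23.5  34.7] 0.62
screw_jar [390.4 233.7  20.   34. ] 0.93
stand [234.1 200.3  87.1  79.5] 0.87
bar [235.4 200.8  83.8  76.7] 0.96
bar [374.8 204.5  27.1  23.6] 0.33
seat [231.7 201.1  86.4  78.9] 0.66
top [ 0.43383196 -0.02962251  1.37632317]
clip_jar [173.6 264.6  25.6  19.6] 0.58
clip_jar [118.2 294.3  27.2  24.2] 0.55
screw_jar [106.2 203.5  29.   16.2] 0.92
screw_jar [379.7 137.2  58.2  41. ] 0.75
stand [281.9 196.9  94.6 116.8] 0.58
bar [281.1 191.1  98.1  99.1] 0.68
seat [283.1 191.2 103.1  98.4] 0.66
{'time': 0.6, 'qpos': array([ 1.16850228e+00,  5.27464069e-01,  1.43271421e+00,  5.09599993e-06,
        1.18140037e+00, -1.78499897e-01]), 'qvel': array([ 0.00070841, -0.00212956,  0.0010448 , -0.0017358 , -0.00046739,
       -0.00093446]), 'joint_efforts': array([-1.26885785e-03, -4.39746666e+01, -1.76888967e+01,  6.33635977e-02,
        5.06766653e-02, -2.59627353e-05]), 'eef_pos': array([0.13866511, 0.60939388, 0.24456596]), 'orientation': array([-3.50804853e-01, -3.12194445e+00, -2.31978681e-05]), 'force': array([-0.76180733, -0.41566818, -0.53972115]), 'moment': array([ 0.00785011, -0.04540962,  0.02255421]), 'finger_force': 0.0, 'finger_gap': 0.08724166354227932}
```

View pics/scene.png

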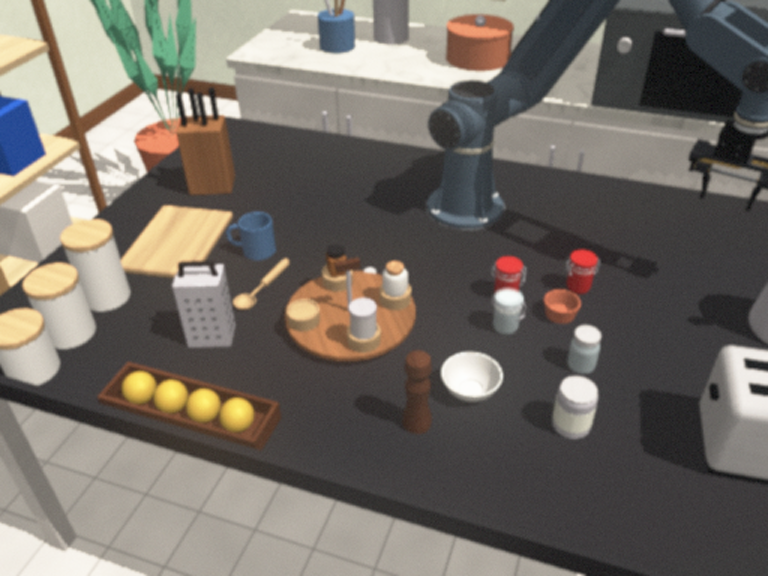

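View pics/top.png

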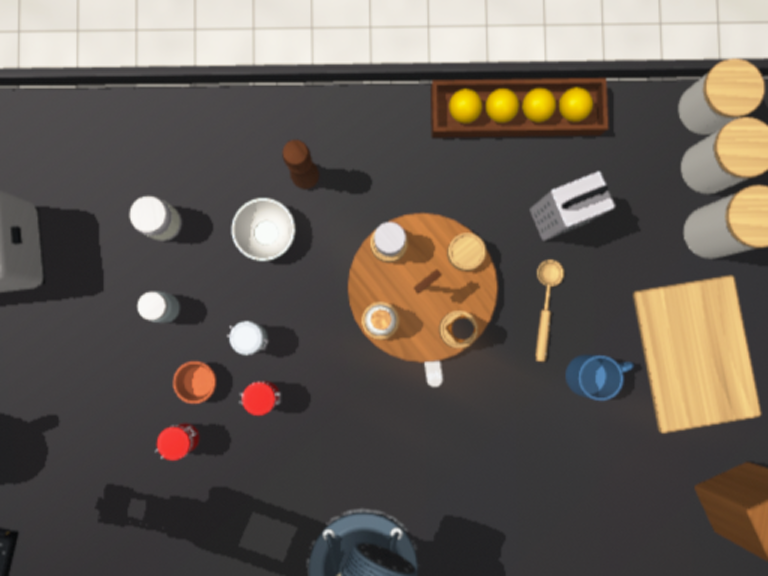

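Candidates for the clip jar (top picture, display pixels): red clip jars at (260,398) and (175,442), plain white-lidded screw jars at (157,306) and (155,218), and the clear jar with wires at (248,338). I choose the last one. The empty cup is at (467,251) and the tongue at (433,373).

```bash
cat > m.py <<'E'
from h import *
from scipy.optimize import least_squares
b=optics.grab_frame("top");a=optics.grab_frame("scene")
im=b["image"]; hsv=cv2.cvtColor(im,cv2.COLOR_RGB2HSV)
m=((hsv[...,0]<16)&(hsv[...,1]>90)&(hsv[...,2]>60)).astype(np.uint8)
n,l,st,_=cv2.connectedComponentsWithStats(m); k=l[195,255]; print("deck comp",k,st[k])
c=max(cv2.findContours((l==k).astype(np.uint8),cv2.RETR_EXTERNAL,cv2.CHAIN_APPROX_NONE)[0],key=len)[:,0]
P=np.array([ray(b,p,.034)[:2] for p in c])
r=least_squares(lambda q:np.hypot(*(P-q[:2]).T)-.145,P.mean(0),loss="soft_l1",f_scale=.002)
ax=r.x; print("axis",ax,"res",np.median(abs(np.hypot(*(P-ax).T)-.145)))
cup=ray(b,(467/1.5,251/1.5),.066)[:2]; tg=ray(b,(433.5/1.5,380/1.5),.006)[:2]
for nm,p in(("cup",cup),("tongue",tg)): print(nm,p,np.hypot(*(p-ax)),np.degrees(np.arctan2(*(p-ax)[::-1])))
for nm,d,p in(("top",b,(248/1.5,338/1.5)),("scene",a,(339,197))): print("jar",nm,ray(d,p,.09)[:2])
for t in("clip_jar","screw_jar","bowl","ramekin"):
  for r in finder.search_frame(a,t)[:4]: print(t,np.round(r["bbox"],1),round(r["p"],2),ray(a,r["bbox"][:2],.045)[:2])
x0=cv2.resize(im[195:275,130:230],None,fx=4,fy=4,interpolation=cv2.INTER_CUBIC)
x1=cv2.resize(im[130:265,225:340],None,fx=3,fy=3,interpolation=cv2.INTER_CUBIC)
x2=cv2.resize(a["image"][165:255,320:420],None,fx=4,fy=4,interpolation=cv2.INTER_CUBIC)
o=np.zeros((600,800,3),np.uint8);o[:320,:400]=x0[:320,:400];o[:405,400:745]=x1[:405];o[330:600,:400]=x2[:270];save("crop.png",o)
E
python3 m.py
```

```text
deck comp 11 [ 232  142  100  100 5927]
axis [ 0.53577713 -0.12436836] res 0.0018055058987833938
cup [ 0.60146604 -0.20845613] 0.1067041921628691 -52.00324084202725
tongue [ 0.35596891 -0.14507127] 0.18099615099289587 -173.43195387254454
jar top [0.44332397 0.20212394]
jar scene [0.44383461 0.20835527]
clip_jar [339.2 205.6  26.3  31. ] 0.73 [0.43286778 0.21101835]
clip_jar [341.9 181.4  14.3  21.9] 0.73 [0.30322677 0.19328284]
clip_jar [388.1 181.4  20.4  29.2] 0.62 [0.25217173 0.34567159]
screw_jar [390.4 233.4  25.1  32.4] 0.93 [0.5106558 0.3865503]
bowl [314.5 251.2  39.7  29.7] 0.88 [0.65804214 0.18446752]
ramekin [375.8 204.4  25.1  23.3] 0.88 [0.38860646 0.32367743]
```

View pics/crop.png

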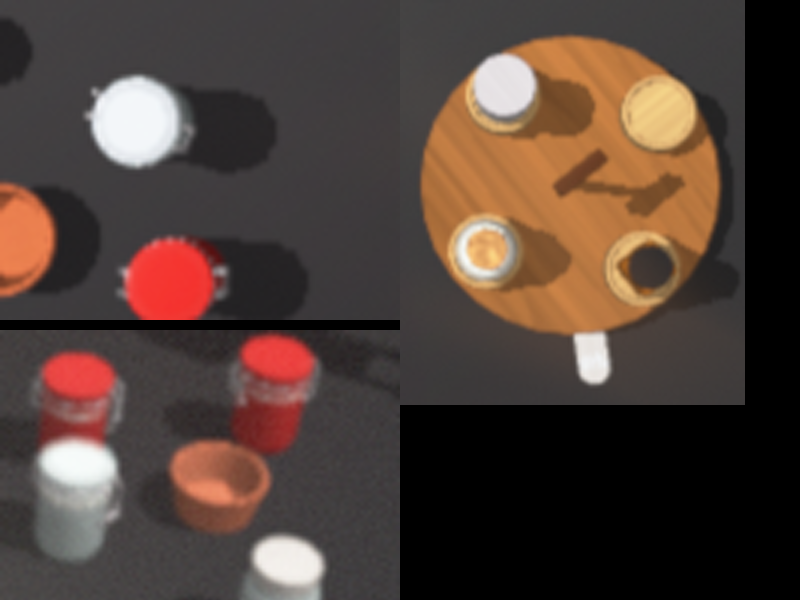

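The close crop confirms my choice: the clear jar at crop (135,120) has wires at (92,105) and (185,140), and the red ones are look-alikes. I'll move over it for a wrist look.

Emit:
apply_moves([
  [[0.03,-0.04,0,-8.5,1],[0.03,-0.04,0,-8.5,1],[0.03,-0.04,0,-8.5,1],[0.03,-0.04,0,-8.5,1],[0.03,-0.04,0,-8.5,1]],
], force=25)

```text
time: 1.4
eef_pos: [0.2896, 0.4079, 0.2448]
orientation: [1.466, 2.778, 0.001]
force: [0.1, 1.3, -0.0]
finger_gap: 0.087
finger_force: 0.0
```

Emit:
apply_moves([
  [[0.03,-0.04,0,-8.5,1],[0.03,-0.04,0,-8.5,1],[0.03,-0.04,0,-8.5,1],[0.03,-0.04,0,-8.5,1],[0,0,0,-8.5,1]],
])

```text
time: 1.9
eef_pos: [0.4135, 0.2452, 0.2451]
orientation: [2.379, 2.046, 0.004]
force: [-0.2, 0.3, 0.1]
finger_gap: 0.087
finger_force: 0.0
```

Run:
```python
from h import *
d,w=wrist(); s=telemetry.sense(); print(s["time"],s["eef_pos"],s["orientation"])
save("w1.png",d["image"],1.5)
print("cam",-w["R"].T@w["t"])
for r in finder.search_frame(d,"clip_jar"): print(np.round(r["bbox"],1),r["p"],ray(w,r["bbox"][:2],.08))
```

```text
1.95 [0.41137888 0.24690999 0.24487888] [2.38405455 2.0445758  0.00242925]
cam [0.42353506 0.31897491 0.38554788]
[291.6 203.1  50.   62.3] 0.95 [0.44628341 0.21575232 0.08      ]
[107.8 115.3  85.1  57.5] 0.88 [0.26480781 0.34288148 0.08      ]
[209.  225.8  41.2  48.3] 0.82 [0.34586913 0.20257669 0.08      ]
```

View pics/w1.png

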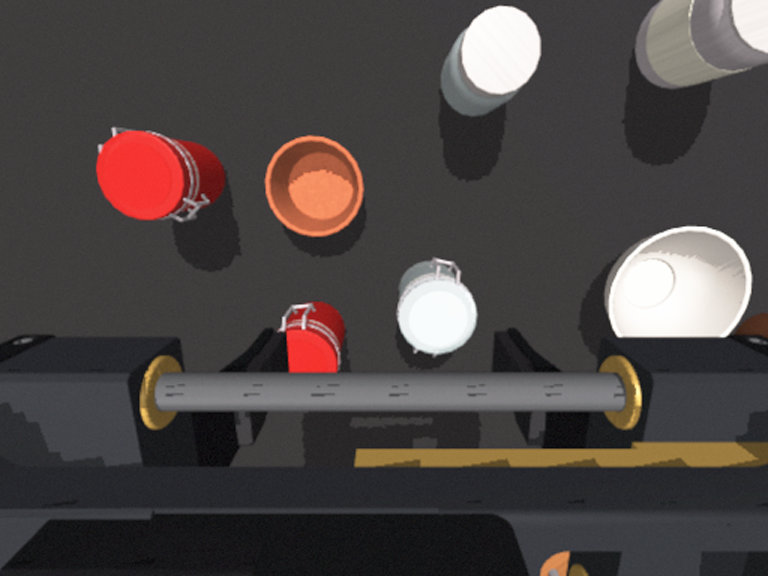

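The clear jar's lid centre is at (437,314), with wires at (446,264) and about (427,352). The fingers would stand left and right of it.

Run:
```python
from h import *
d,w=wrist(); s=telemetry.sense(); print(s["eef_pos"],s["orientation"])
im=d["image"]; g=im.min(2); m=((g>170)).astype(np.uint8); m=cv2.morphologyEx(m,cv2.MORPH_OPEN,np.ones((7,7)))
n,l,st,c=cv2.connectedComponentsWithStats(m); k=l[209,291]; print(st[k],c[k]); J=ray(w,c[k],.09); print("jar",J)
for p in((446,264),(427,352)):
  for z in(.06,.08):
    q=ray(w,np.array(p)/1.5,z)-J; print(p,z,np.hypot(q[0],q[1]),np.degrees(np.arctan2(q[1],q[0])))
b=optics.grab_frame("top"); print(proj(b,J)*1.5)
R=Ro.from_rotvec(s["orientation"]).as_matrix(); print("yaw y",np.degrees(np.arctan2(R[1,1],R[0,1])))
```

```text
[0.40889317 0.24887916 0.2445958 ] [-2.36619795e+00 -2.06600458e+00  1.04477250e-04]
[ 269  185   52   53 2199] [294.36334698 211.00136426]
jar [0.4436091  0.21290812 0.09      ]
(446, 264) 0.06 0.03445625508744814 71.79297345774029
(446, 264) 0.08 0.03839859639174026 77.00420727750225
(427, 352) 0.06 0.04321092294383503 -107.89209153344376
(427, 352) 0.08 0.03480343568371161 -113.58960162566005
[242.12972385 337.93860042]
yaw y -7.749456518701168
```

Run:
```python
from h import *
def comp(im,px,th=170,o=5):
    m=(im.min(2)>th).astype(np.uint8); m=cv2.morphologyEx(m,cv2.MORPH_OPEN,np.ones((o,o)))
    n,l,st,c=cv2.connectedComponentsWithStats(m); k=l[int(px[1]),int(px[0])]; return st[k],c[k]
d,w=wrist();b=optics.grab_frame("top");a=optics.grab_frame("scene")
s=telemetry.sense();print(s["eef_pos"])
for n,v,p,o in(("w",w,(294,211),9),("top",b,(165,226),5),("scene",a,(339,197),3),("screw w",w,(333,33),9),("screw top",b,(103,203),5)):
    for th in (140,170,200):
        st,c=comp(v["image"],p,th,o); print(n,th,st,c,ray(v,c,.09)[:2])
print(np.array(d["T_tool_cam"]),d["mtx"])
for t in ["clip_jar","ramekin"]:
  for n,v,dd in(("w",w,d),("top",b,b),("sc",a,a)):
    for r in finder.search_frame(dd,t): print(t,n,np.round(r["bbox"],1),round(r["p"],2),ray(v,r["bbox"][:2],.02 if t=="ramekin" else .05)[:2])
```

```text
[0.40783294 0.25027218 0.24456966]
w 140 [ 270  183   53   56 2317] [295.69443246 211.5058265 ] [0.44362139 0.21381522]
w 170 [ 270  187   52   52 2193] [295.65161879 212.2745098 ] [0.44348151 0.21290474]
w 200 [ 271  188   51   50 2049] [296.11420205 212.86090776] [0.44393027 0.21213412]
top 140 [153 214  22  22 395] [163.5164557  224.81518987] [0.4448328 0.2071239]
top 170 [153 215  21  21 362] [163.29281768 224.93922652] [0.44450058 0.20774193]
top 200 [154 215  20  20 334] [163.31736527 224.68263473] [0.44520713 0.20767076]
scene 140 [330 192  19  21 287] [339.48780488 200.94773519] [0.46254772 0.2138712 ]
scene 170 [330 193  19  15 204] [339.67647059 199.28431373] [0.45430766 0.21275062]
scene 200 [331 193  17  11 145] [339.17931034 198.1862069 ] [0.44946319 0.21012331]
screw w 140 [ 317   10   53   58 2477] [342.47638272  38.29269277] [0.50567478 0.3830666 ]
screw w 170 [ 317   10   52   58 2414] [342.47928749  38.24192212] [0.50567994 0.38311011]
screw w 200 [ 317   10   52   57 2372] [342.54890388  38.06365936] [0.50575455 0.38325517]
screw top 140 [ 92 195  18  19 285] [100.
[... 718 characters left out ...]
.9] 0.94 [0.24831879 0.3417792 ]
clip_jar w [295.4 208.5  54.7  64.2] 0.67 [0.4471549  0.20307149]
clip_jar top [164.8 226.   28.7  21.8] 0.73 [0.44174798 0.21085572]
clip_jar top [175.8 266.5  28.4  20.6] 0.66 [0.32665677 0.18033717]
clip_jar sc [337.6 203.6  25.5  30.1] 0.96 [0.43048894 0.20471288]
clip_jar sc [390.7 179.9  21.6  33.1] 0.71 [0.2474346  0.35319315]
clip_jar sc [341.2 181.2  15.7  20.9] 0.58 [0.3093057  0.19157551]
ramekin w [215.8 126.6  62.7  65.1] 0.82 [0.35940507 0.31679157]
ramekin top [142.2 255.6   2.9   9.1] 0.39 [0.35727071 0.28213791]
ramekin top [164.8 224.8  28.7  19.9] 0.15 [0.44541609 0.21627711]
ramekin sc [373.6 205.6  24.1  23.9] 0.97 [0.36710396 0.31664676]
```

Emit:
apply_moves([
  [[0.012,-0.014,-0.02,-5,1],[0.012,-0.013,-0.03,-5,1],[0.012,-0.013,-0.03,0,1],[0,0,-0.015,0,1],[0,0,0,0,1]],
])

```text
time: 3.05
eef_pos: [0.4434, 0.2087, 0.1475]
orientation: [-2.538, -1.848, 0.008]
force: [0.4, -0.4, 1.5]
finger_gap: 0.087
finger_force: 0.0
```

Run:
```python
from h import *
optics.grab_frame("top");optics.grab_frame("top")
s=telemetry.sense(); d,w=wrist(); print(s["eef_pos"],"cam",-w["R"].T@w["t"])
R=Ro.from_rotvec(s["orientation"]).as_matrix(); print("yaw y",np.degrees(np.arctan2(R[1,1],R[0,1])))
im=d["image"].copy()
for c,col in (((.444,.210),(255,0,0)),((.444,.213),(0,255,0)),((.444,.207),(0,0,255))):
    t=np.linspace(0,6.283,200)
    for q in proj(w,np.c_[c[0]+.03*np.cos(t),c[1]+.03*np.sin(t),.09+0*t]): cv2.circle(im,tuple(int(x) for x in q),0,col,-1)
save("w2.png",im,1.5)
```

```text
[0.44461945 0.20954582 0.14959877] cam [0.46681667 0.28055994 0.29006861]
yaw y -17.806016512181362
```

View pics/w2.png

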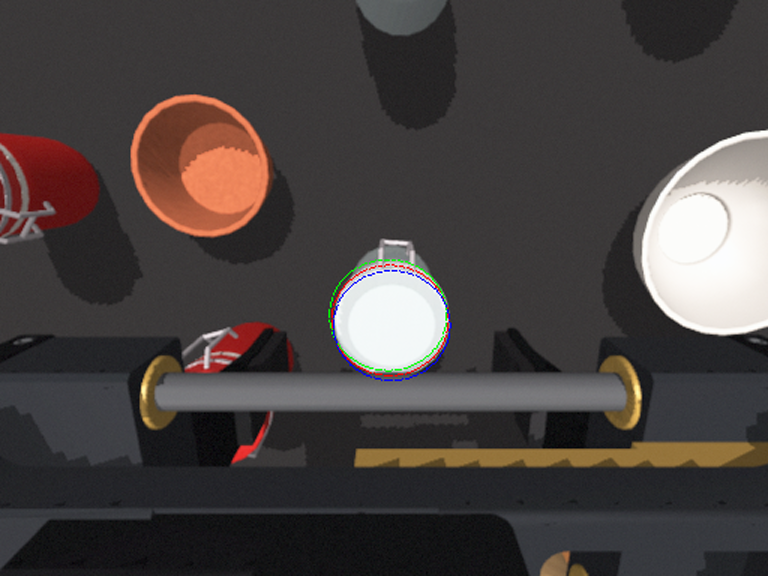

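The overlaid rim at (0.444, 0.210) fits the lid at (391,322), the wire hinge lies straight ahead at (396,245), and the fingers clear the red jar. I'll descend and grip.

Emit:
apply_moves([
  [[0,0,-0.02,0,1],[0,0,-0.024,0,1],[0,0,-0.024,0,1],[0,0,0,0,1],[0,0,0,0,1]],
])

```text
time: 3.7
eef_pos: [0.4451, 0.2098, 0.0824]
orientation: [2.538, 1.851, 0.002]
force: [0.4, 1.0, 0.1]
finger_gap: 0.0872
finger_force: 0.0
```

Emit:
apply_moves([
  [[0,0,0,0,-0.5],[0,0,0,0,-0.5],[0,0,0,0,-0.5],[0,0,0,0,-0.5],[0,0,0,0,-0.5]],
], force=25)

```text
time: 4.2
eef_pos: [0.4451, 0.2095, 0.082]
orientation: [2.538, 1.85, 0.002]
force: [-0.3, -1.1, 3.4]
finger_gap: 0.059
finger_force: 25.0
```

Emit:
apply_moves([
  [[0,0,0.04,0,-0.5],[0,0,0.045,0,-0.5],[0,0,0.045,0,-0.5],[0,0,0.045,0,-0.5],[0,0,0.045,0,-0.5]],
])

```text
time: 4.7
eef_pos: [0.4435, 0.2092, 0.3027]
orientation: [-2.538, -1.85, 0.003]
force: [1.0, 0.1, -2.8]
finger_gap: 0.0595
finger_force: 25.0
```

Emit:
apply_moves([
  [[0.01,-0.04,0,5,-0.5],[0.015,-0.042,0,6,-0.5],[0.015,-0.042,0,6,-0.5],[0.015,-0.042,0,6,-0.5],[0.015,-0.04,0,5,-0.5]],
])

```text
time: 5.2
eef_pos: [0.5141, 0.0018, 0.3008]
orientation: [-2.01, -2.412, 0.001]
force: [1.6, 0.4, -3.6]
finger_gap: 0.0594
finger_force: 25.0
```

```bash
cat > m2.py <<'E'
from h import *
import sys
optics.grab_frame("top");optics.grab_frame("top")
s=telemetry.sense(); d,w=wrist(); print(s["time"],s["eef_pos"],s["finger_gap"],s["force"],"cam",-w["R"].T@w["t"])
R=Ro.from_rotvec(s["orientation"]).as_matrix(); print("yaw y",np.degrees(np.arctan2(R[1,1],R[0,1])))
ax=np.array([.5358,-.1244]); im=d["image"].copy(); t=np.linspace(0,6.283,400)
def circ(c,r,z,col):
    for q in proj(w,np.c_[c[0]+r*np.cos(t),c[1]+r*np.sin(t),z+0*t]):
        if (abs(q)<2000).all(): cv2.circle(im,tuple(int(x) for x in q),0,col,-1)
circ(ax,.145,.034,(0,255,0))
cup=ax+.105*np.array([np.cos(np.radians(-52)),np.sin(np.radians(-52))]); circ(cup,.035,.068,(0,0,255)); print("cup",cup)
save(sys.argv[1],im,1.5)
np.savez(sys.argv[1]+".npz",im=d["image"],R=w["R"],t=w["t"],mtx=d["mtx"])
E
python3 m2.py w3.png
```

```text
5.3 [ 0.51664882 -0.00167708  0.30093417] 0.059217113580447366 [-0.54009455  1.08294056 -3.44344562] cam [0.50346502 0.07215379 0.44119516]
yaw y 9.916325965567351
cup [ 0.60044445 -0.20714113]
```

View pics/w3.png

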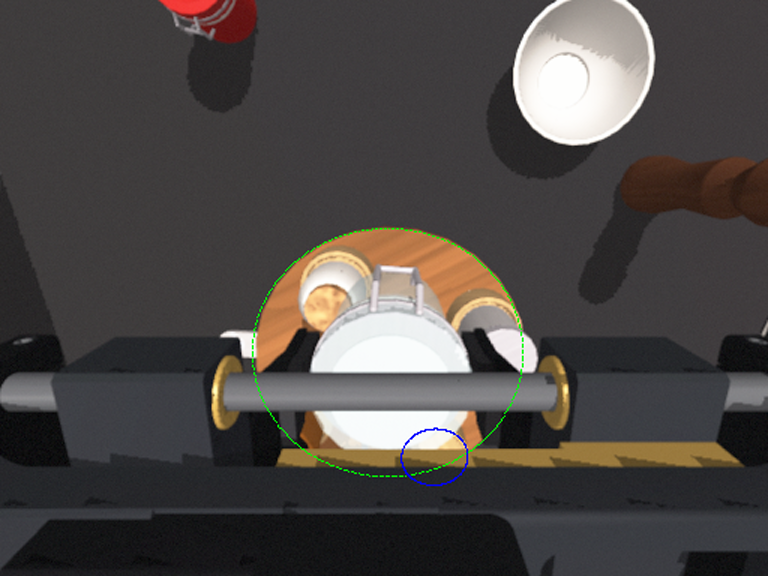

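Run:
```python
from h import *
from scipy.optimize import minimize
b=optics.grab_frame("top"); im=cv2.resize(cv2.imread("pics/top.png"),(512,384),interpolation=cv2.INTER_AREA)
hsv=cv2.cvtColor(im,cv2.COLOR_BGR2HSV)
print("cup hsv",hsv[166:170,309:313].mean((0,1)),"deck",hsv[195:199,318:322].mean((0,1)))
S=8; t=np.linspace(0,2*np.pi,60); x0,y0,x1,y1=285,145,335,195
big=cv2.resize(im[y0:y1,x0:x1],None,fx=S,fy=S,interpolation=cv2.INTER_CUBIC).astype(float)
c=big[...,1]-.0; lo=np.median(cv2.cvtColor(im,cv2.COLOR_BGR2HSV)[195:199,318:322,2]); 
H=cv2.cvtColor(big.clip(0,255).astype(np.uint8),cv2.COLOR_BGR2HSV)
m=(big[...,1]>(im[168,311,1]*.5+im[197,320,1]*.5)).astype(np.uint8)
n,l,st,cc=cv2.connectedComponentsWithStats(m); k=l[int((168-y0+.5)*S),int((311-x0+.5)*S)]; seg=l==k
print("seg",st[k]/S,cc[k]/S+[x0,y0])
def iou(q):
    pts=np.concatenate([proj(b,np.c_[q[0]+.035*np.cos(t),q[1]+.035*np.sin(t),z+0*t]) for z in(.034,.068)])
    h=cv2.convexHull(((pts-[x0,y0]+.5)*S).astype(np.float32)).astype(int); r=np.zeros(seg.shape,np.uint8); cv2.fillConvexPoly(r,h,1); r=r>0
    return -(r&seg).sum()/(r|seg).sum()
best=min(((iou((x,y)),x,y) for x in np.arange(.585,.616,.001) for y in np.arange(-.225,-.19,.001)))
print(best); ax=np.array([.5358,-.1244]); v=np.array(best[1:])-ax; print(np.hypot(*v),np.degrees(np.arctan2(v[1],v[0])))
o=big.clip(0,255).astype(np.uint8); cv2.drawContours(o,cv2.findContours(seg.astype(np.uint8),0,1)[0],-1,(0,255,0),1); cv2.imwrite("pics/cup.png",o)
# tongue: bright mask
g=(im.min(2)>150).astype(np.uint8); n,l,st,cc=cv2.connectedComponentsWithStats(g); k=l[250,289]; print("tongue",st[k],cc[k])
ys,xs=np.where(l==k); P=np.array([ray(b,p,.006)[:2] for p in zip(xs,ys)]); u=P.mean(0)-ax; print("tongue ang",np.degrees(np.arctan2(u[1],u[0])),np.hypot(*(P-ax).T).max(),np.hypot(*(P-ax).T).min())
```

```text
cup hsv [ 19.6875 114.9375 239.    ] deck [ 14.     169.1875 182.25  ]
seg [  14.125   10.625   24.125   23.75  3503.375] [311.16686142 167.48459075]
(np.float64(-0.8429426448915757), np.float64(0.604), np.float64(-0.208))
0.10788975855010516 -50.792796495032185
tongue [283 241  12  17 166] [288.69879518 248.52409639]
tongue ang -173.0950044937139 0.19245639629908567 0.1436259438808122
```

View pics/cup.png

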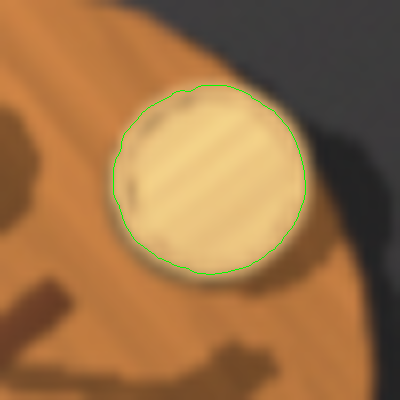

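Cup segmentation is clean. I put the seat at (0.602, -0.206), cup direction -51.1°, and the tongue at about -173.2°. Next: hover over the cup with yaw about 39°.

Emit:
apply_moves([
  [[0.017,-0.041,0,6,-0.5],[0.017,-0.041,0,6,-0.5],[0.017,-0.041,0,6,-0.5],[0.017,-0.041,0,6,-0.5],[0.017,-0.041,0,5,-0.5]],
])

```text
time: 5.9
eef_pos: [0.5996, -0.2008, 0.3008]
orientation: [-1.339, -2.839, -0.001]
force: [1.4, -0.3, -2.8]
finger_gap: 0.0593
finger_force: 25.0
```

Emit:
apply_moves([
  [[0,0,-0.03,0,-0.5],[0,0,-0.03,0,-0.5],[0,0,-0.03,0,-0.5],[0,0,0,0,-0.5],[0,0,0,0,-0.5]],
])

```text
time: 6.4
eef_pos: [0.5994, -0.2, 0.2111]
orientation: [-1.345, -2.836, -0.001]
force: [1.1, 0.3, -2.2]
finger_gap: 0.0593
finger_force: 25.0
```

Run:
```python
from h import *
s=telemetry.sense(); print(s["time"],s["eef_pos"],s["finger_gap"],s["force"])
R=Ro.from_rotvec(s["orientation"]).as_matrix(); print("yaw y",np.degrees(np.arctan2(R[1,1],R[0,1])),s["qpos"])
d,w=wrist(); a=optics.grab_frame("scene"); im=d["image"].copy(); t=np.linspace(0,6.283,400)
def ov(v,im,c,r,z,col):
    for q in proj(v,np.c_[c[0]+r*np.cos(t),c[1]+r*np.sin(t),z+0*t]):
        if (abs(q)<2000).all(): cv2.circle(im,tuple(int(x) for x in q),0,col,-1)
C=np.array([.602,-.206]); T=s["eef_pos"]; z=T[2]-.082
for v,i in((w,im),(a,a["image"])):
    ov(v,i,C,.030,.068,(0,0,255)); ov(v,i,T,.0235,z,(255,0,0)); ov(v,i,T,.03,z+.09,(255,0,0)); ov(v,i,(.5358,-.1244),.145,.034,(0,255,0))
p=proj(a,np.r_[C,.1]); x,y=int(p[0])-50,int(p[1])-60
o=np.zeros((600,800,3),np.uint8); o[:384,:512]=im; o[200:600,400:800]=cv2.resize(a["image"][y:y+100,x:x+100],(400,400),interpolation=cv2.INTER_NEAREST); save("hov.png",o)
```

```text
6.4 [ 0.59937155 -0.19999953  0.21114128] 0.059287001996500596 [ 1.10665593  0.27745951 -2.22198214]
yaw y 39.25232691499725 [-4.98766146e-01  5.74727775e-01  1.44611029e+00  2.76007069e-04
  1.12316855e+00 -1.18396746e+00]
```

View pics/hov.png

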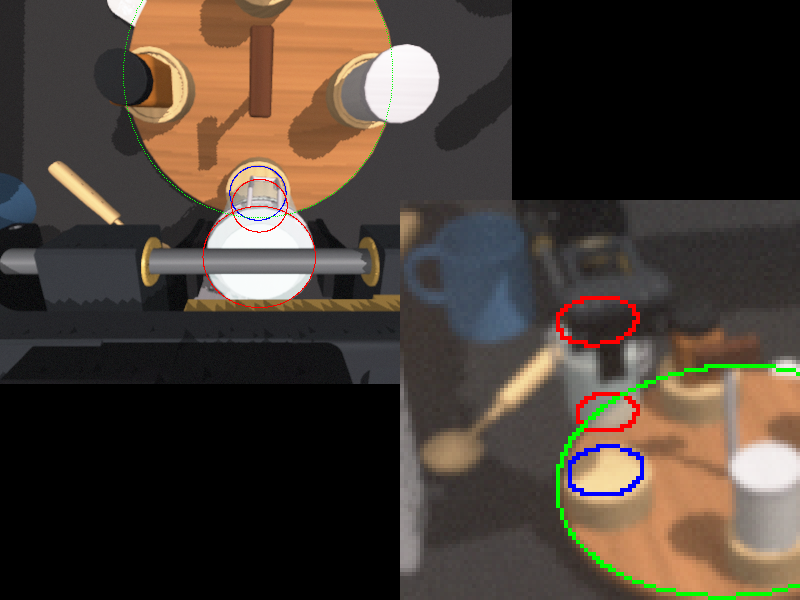

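Wrist and scene overlays agree with the deck and cup to within about 2 mm. I'll shift by (+0.003, -0.006) and descend.

Emit:
apply_moves([
  [[0.003,-0.006,-0.01,0,-0.5],[0,0,-0.02,0,-0.5],[0,0,-0.02,0,-0.5],[0,0,0,0,-0.5],[0,0,0,0,-0.5]],
])

```text
time: 7.0
eef_pos: [0.6031, -0.208, 0.162]
orientation: [1.348, 2.837, -0.0]
force: [-0.3, -0.2, -3.0]
finger_gap: 0.0593
finger_force: 25.0
```

Emit:
apply_moves([
  [[0,0,-0.005,0,-0.5],[0,0,-0.005,0,-0.5],[0,0,-0.004,0,-0.5],[0,0,0,0,-0.5],[0,0,0,0,-0.5]],
])

```text
time: 7.5
eef_pos: [0.6026, -0.2076, 0.1475]
orientation: [-1.348, -2.838, 0.0]
force: [0.3, 0.6, -2.4]
finger_gap: 0.0595
finger_force: 25.0
```

Emit:
apply_moves([
  [[0,0.001,-0.001,0,-0.5],[0,0,-0.001,0,-0.5],[0,0,0,0,-0.5],[0,0,0,0,-0.5],[0,0,0,0,-0.5]],
])

```text
time: 8.0
eef_pos: [0.6031, -0.2068, 0.1461]
orientation: [1.347, 2.836, -0.0]
force: [-0.1, 0.3, 1.8]
finger_gap: 0.059
finger_force: 25.0
```

Contact: the force went from -2.4 to +1.8 N. I'll release and rise.

Emit:
apply_moves([
  [[0,0,0,0,0.5],[0,0,0,0,1],[0,0,0,0,1],[0,0,0,0,1],[0,0,0,0,1]],
])

```text
time: 8.5
eef_pos: [0.6026, -0.2066, 0.1455]
orientation: [-1.348, -2.837, 0.0]
force: [-0.5, -0.2, -0.1]
finger_gap: 0.0849
finger_force: 0.0
```

Emit:
apply_moves([
  [[0,0,0.01,0,1],[0,0,0.03,0,1],[0,0,0.04,0,1],[0,0,0.04,0,1],[0,0,0,0,1]],
])

```text
time: 9.0
eef_pos: [0.6062, -0.2083, 0.2733]
orientation: [1.341, 2.825, -0.001]
force: [0.2, -0.8, 0.6]
finger_gap: 0.0871
finger_force: 0.0
```

Emit:
apply_moves([
  [[-0.022,0.027,0,0,1],[-0.022,0.028,0,0,1],[-0.022,0.028,0,0,1],[0,0,0,0,1],[0,0,0,0,1]],
])

```text
time: 9.5
eef_pos: [0.5364, -0.1231, 0.2659]
orientation: [1.346, 2.838, -0.0]
force: [0.1, -0.6, 1.0]
finger_gap: 0.087
finger_force: 0.0
```

Run:
```python
from h import *
s=telemetry.sense(); print(s["time"],s["eef_pos"],s["finger_gap"],s["force"])
R=Ro.from_rotvec(s["orientation"]).as_matrix(); print("yaw y",np.degrees(np.arctan2(R[1,1],R[0,1])),s["qpos"][5])
d,w=wrist(); a=optics.grab_frame("scene");b=optics.grab_frame("top")
p=proj(a,[.602,-.206,.1]); x,y=int(p[0])-60,int(p[1])-60
o=np.zeros((600,800,3),np.uint8); o[:384,:512]=d["image"]; o[200:600,400:800]=cv2.resize(a["image"][y:y+100,x:x+100],(400,400),interpolation=cv2.INTER_CUBIC);o[390:600,:345]=cv2.resize(b["image"][130:270,225:455],(345,210)); save("rel.png",o)
```

```text
9.5 [ 0.53643011 -0.12310898  0.26587854] 0.08695918222225556 [ 0.07508008 -0.55159005  0.95083529]
yaw y 39.23938787271657 -1.1132665461512798
```

View pics/rel.png

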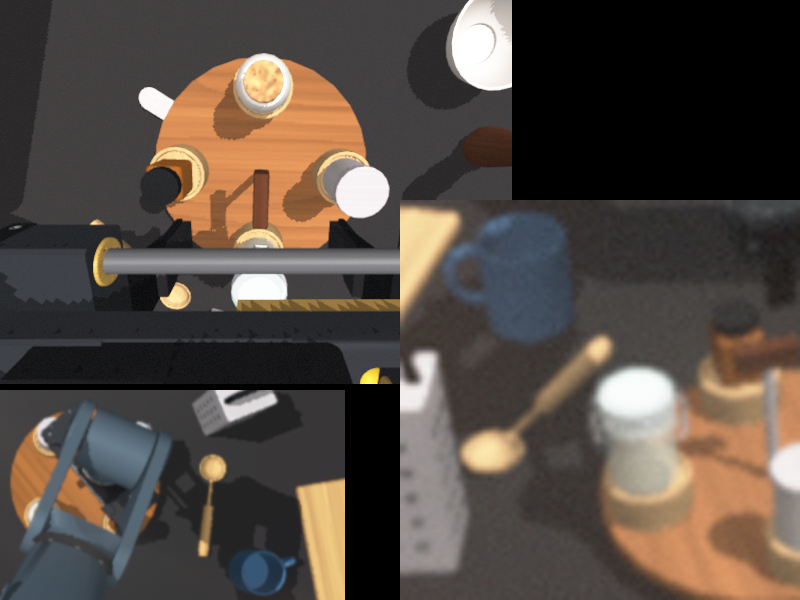

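The jar stands upright in the cup at (635,440), released, and the wooden bar is in line with the tool. I'll lower and grip it.

Emit:
apply_moves([
  [[0,-0.001,-0.03,0,1],[0,0,-0.035,0,1],[0,0,-0.027,0,1],[0,0,-0.01,0,1],[0,0,0,0,1]],
])

```text
time: 10.15
eef_pos: [0.5364, -0.125, 0.162]
orientation: [-1.348, -2.834, 0.0]
force: [-0.3, 0.2, -0.8]
finger_gap: 0.0874
finger_force: 0.0
```

Emit:
apply_moves([
  [[0,0,0,0,0.3],[0,0,0,0,-0.3],[0,0,0,0,-1],[0,0,0,0,-1],[0,0,0,0,-1]],
], force=30)

```text
time: 10.65
eef_pos: [0.5369, -0.1246, 0.1642]
orientation: [1.347, 2.837, -0.0]
force: [0.2, 0.2, 0.2]
finger_gap: 0.0549
finger_force: 0.0
```

Emit:
apply_moves([
  [[0,0,0,0,-1],[0,0,0,0,-1],[0,0,0,0,-1],[0,0,0,0,-1],[0,0,0,0,-1]],
])

```text
time: 11.15
eef_pos: [0.5372, -0.1242, 0.1635]
orientation: [1.349, 2.836, 0.002]
force: [8.1, 9.8, -4.3]
finger_gap: 0.0152
finger_force: 5.6
```

```bash
cat > st.py <<'E'
from h import *
s=telemetry.sense(); print(s["time"],s["eef_pos"],s["finger_gap"],s["finger_force"],s["force"],s["moment"])
R=Ro.from_rotvec(s["orientation"]).as_matrix(); print("yaw y",np.degrees(np.arctan2(R[1,1],R[0,1])),s["qpos"][5])
E
python3 st.py
```

```text
11.15 [ 0.53722216 -0.12421112  0.16350548] 0.015165994906211538 5.598112964071333 [ 8.13995394  9.81625554 -4.27550094] [ 1.45533882 -1.18040883 -0.00568196]
yaw y 39.12217005053243 -1.1147256647918256
```

Emit:
apply_moves([
  [[0.001,0.001,0,0,-1],[0,0,0,0,-1],[0,0,0,0,-1],[0,0,0,0,-1],[0,0,0,0,-1]],
])

```text
time: 11.65
eef_pos: [0.5376, -0.1238, 0.1635]
orientation: [1.348, 2.838, -0.0]
force: [0.3, -1.6, -0.9]
finger_gap: 0.0135
finger_force: 29.9
```

The bar is gripped (13.5 mm gap, 30 N, no side load). I'll turn clockwise about 122° in gentle steps.

Emit:
apply_moves([
  [[0,0,0,-1,-1],[0,0,0,-2,-1],[0,0,0,-3,-1],[0,0,0,-4,-1],[0,0,0,-5,-1]],
])

```text
time: 12.15
eef_pos: [0.5376, -0.1238, 0.1635]
orientation: [1.712, 2.634, -0.001]
force: [0.3, -1.2, -1.4]
finger_gap: 0.0135
finger_force: 29.9
```

Emit:
apply_moves([
  [[0,0,0,-5,-1],[0,0,0,-5,-1],[0,0,0,-5,-1],[0,0,0,-5,-1],[0,0,0,-5,-1]],
])

```text
time: 12.65
eef_pos: [0.5376, -0.1238, 0.1635]
orientation: [2.242, 2.201, -0.001]
force: [0.8, -1.8, -0.7]
finger_gap: 0.0138
finger_force: 29.9
```

```bash
python3 st.py
```

```text
12.65 [ 0.53760184 -0.12379195  0.16348656] 0.013775250677667349 29.896574886515737 [ 0.79375141 -1.79276603 -0.69952851] [-0.39008815  0.07093292  0.08539091]
yaw y -1.0499119253151656 -0.41007708218785105
```

Emit:
apply_moves([
  [[0,0,0,-5,-1],[0,0,0,-5,-1],[0,0,0,-5,-1],[0,0,0,-5,-1],[0,0,0,-5,-1]],
])

```text
time: 13.15
eef_pos: [0.5376, -0.1238, 0.1635]
orientation: [2.665, 1.663, -0.0]
force: [-0.0, -0.7, -1.0]
finger_gap: 0.0137
finger_force: 29.9
```

Emit:
apply_moves([
  [[0,0,0,-5,-1],[0,0,0,-5,-1],[0,0,0,-5,-1],[0,0,0,-5,-1],[0,0,0,-5,-1]],
])

```text
time: 13.65
eef_pos: [0.5376, -0.1238, 0.1635]
orientation: [2.962, 1.047, -0.0]
force: [-0.3, -2.1, -0.7]
finger_gap: 0.0139
finger_force: 29.9
```

Emit:
apply_moves([
  [[0,0,0,-5,-1],[0,0,0,-5,-1],[0,0,0,-5,-1],[0,0,0,-4,-1],[0,0,0,-3,-1]],
])

```text
time: 14.15
eef_pos: [0.5376, -0.1238, 0.1635]
orientation: [3.107, 0.464, -0.0]
force: [0.0, -1.8, -0.9]
finger_gap: 0.0139
finger_force: 29.9
```

Emit:
apply_moves([
  [[0,0,0,-2,-1],[0,0,0,-2,-1],[0,0,0,-1,-1],[0,0,0,0,-1],[0,0,0,0,-1]],
])

```text
time: 14.65
eef_pos: [0.5376, -0.1238, 0.1635]
orientation: [3.124, 0.333, -0.0]
force: [-0.5, -1.4, -1.7]
finger_gap: 0.0133
finger_force: 29.9
```

```bash
python3 st.py
python3 - <<'E'
from h import *
s=telemetry.sense(); d,w=wrist(); b=optics.grab_frame("top"); a=optics.grab_frame("scene"); A=s["eef_pos"][:2]
# tongue in the old top picture with the refined axis
im=cv2.resize(cv2.imread("pics/top.png"),(512,384),interpolation=cv2.INTER_AREA); g=(im.min(2)>120).astype(np.uint8)
l=cv2.connectedComponents(g)[1]; ys,xs=np.where(l==l[250,289]); P=np.array([ray(b,p,.006)[:2] for p in zip(xs,ys)])
for ax in((.5358,-.1244),A):
    u=P-np.array(ax); print("tongue",np.degrees(np.arctan2(*u.mean(0)[::-1])), "slope",np.degrees(np.arctan2(*(np.linalg.svd(P-P.mean(0))[2][0])[::-1])))
o=np.zeros((600,800,3),np.uint8); c=np.radians(-173.2); u=np.array([np.cos(c),np.sin(c)])
def mark(v,i):
    L=np.c_[A+np.outer(np.linspace(.145,.195,60),u),np.full(60,.006)]
    for q in proj(v,L):
        if (abs(q)<2000).all(): cv2.circle(i,tuple(int(x) for x in np.round(q)),0,(255,0,0),-1)
    t=np.linspace(0,6.283,300)
    for z,r in((.068,.035),(.154,.03)):
        for q in proj(v,np.c_[A[0]+.105*u[0]+r*np.cos(t),A[1]+.105*u[1]+r*np.sin(t),z+0*t]):
            if (abs(q)<2000).all(): cv2.circle(i,tuple(int(x) for x in np.round(q)),0,(0,0,255),-1)
for v in(a,b,w): mark(v,v["image"])
o[:384,:512]=w["image"]
p=proj(a,[.45,-.13,.06]).astype(int); o[200:600,400:800]=cv2.resize(a["image"][p[1]-50:p[1]+50,p[0]-50:p[0]+50],(400,400),interpolation=cv2.INTER_CUBIC)
p=proj(b,[.42,-.13,.06]).astype(int); o[390:600,0:390]=cv2.resize(b["image"][p[1]-35:p[1]+35,p[0]-65:p[0]+65],(390,210),interpolation=cv2.INTER_CUBIC)
save("fin.png",o)
E
```

```text
14.65 [ 0.53760249 -0.12382121  0.16349942] 0.013310167985636882 29.868146376684308 [-0.49798237 -1.41868188 -1.65369317] [-0.40497289  0.20244169 -0.02357037]
yaw y -77.81501031136317 0.929601583411154
tongue -173.0768299291713 slope -171.88733287511897
tongue -172.9555226778383 slope -171.88733287511897
```

View pics/fin.png

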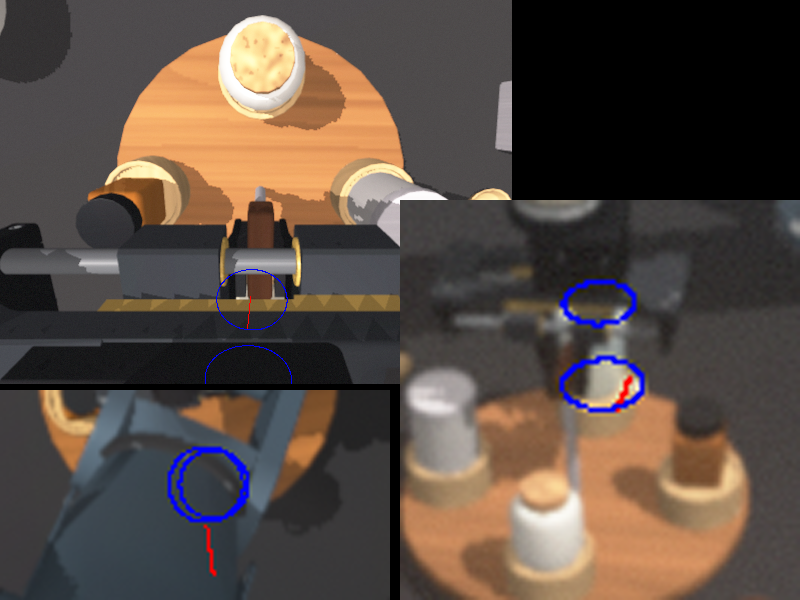

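The jar is still in its cup and moved with the carousel, with about 5° left. I'll check the tongue direction against the earlier wrist frame, without viewing anything more.

Run:
```python
from h import *
im=cv2.imread("pics/rel.png")[:384,:512]; d=optics.grab_frame("wrist")
T=np.eye(4); T[:3,:3]=Ro.from_rotvec([1.3463,2.838,0]).as_matrix(); T[:3,3]=[.53643,-.12311,.26588]
M=np.linalg.inv(T@np.array(d["T_tool_cam"])); w=dict(R=M[:3,:3],t=M[:3,3],mtx=d["mtx"])
A=np.array([.5372,-.1240])
def comp(im,px,box,f):
    m=f(im).astype(np.uint8); k=np.zeros_like(m); x,y,X,Y=box; k[y:Y,x:X]=m[y:Y,x:X]; l=cv2.connectedComponents(k)[1]; ys,xs=np.where(l==l[px[1],px[0]]); return np.c_[xs,ys]
P=np.array([ray(w,p,.006)[:2] for p in comp(im,(152,100),(130,80,180,125),lambda i:i.min(2)>140)]); 
for ax in(A,(.5358,-.1244),(.5376,-.1238)):
    u=P-np.array(ax); r=np.hypot(*u.T); print("tongue",len(P),np.degrees(np.arctan2(*u.mean(0)[::-1])),r.min(),r.max())
# deck centre from this frame
hsv=cv2.cvtColor(im,cv2.COLOR_BGR2HSV); m=((hsv[...,0]<17)&(hsv[...,1]>110)&(hsv[...,2]>110)).astype(np.uint8)
from scipy.optimize import least_squares
c=max(cv2.findContours(m,cv2.RETR_EXTERNAL,cv2.CHAIN_APPROX_NONE)[0],key=len)[:,0]; c=c[c[:,1]<215]
Q=np.array([ray(w,p,.034)[:2] for p in c]); r=least_squares(lambda q:np.hypot(*(Q-q).T)-.145,A,loss="cauchy",f_scale=.001); print("axis",r.x)
# opposite cup rim then and now (light wood), relative to yaw
for nm,i,v in(("then",im,w),("now",None,None)):
    if i is None: d2,v=wrist(); i=d2["image"][...,::-1]
    h=cv2.cvtColor(i,cv2.COLOR_BGR2HSV); print(nm,"yaw",np.degrees(np.arctan2(np.array(v["R"]).T[1,0],np.array(v["R"]).T[0,0])))
    # bar centreline
    b=((h[...,2]<125)&(h[...,1]>110)&(h[...,0]<14)).astype(np.uint8); b[:, :240]=0; b[:,285:]=0; b[:165]=0; b[230:]=0
    ys,xs=np.where(b); Pb=np.array([ray(v,p,.172)[:2] for p in zip(xs,ys)]); k=np.linalg.svd(Pb-Pb.mean(0))[2][0]; print("bar",len(xs),np.degrees(np.arctan2(k[1],k[0]))%180, Pb.mean(0))
```

```text
tongue 725 -172.98880629928297 0.15131484762103775 0.19618345792415215
tongue 725 -173.0645311949379 0.14988251866525037 0.19474361133748275
tongue 725 -172.93921961377472 0.15173266390379941 0.1966060135955215
axis [ 0.53794684 -0.12604226]
then yaw 39.17486385319367
bar 586 126.38230231930275 [ 0.53280894 -0.12224571]
now yaw -77.88254481449759
bar 731 7.840610568294579 [ 0.56064659 -0.11781053]
```

Emit:
apply_moves([
  [[0,0,0,-1,-1],[0,0,0,-2,-1],[0,0,0,-1.2,-1],[0,0,0,-1,-1],[0,0,0,0,-1]],
])

```text
time: 15.4
eef_pos: [0.5376, -0.1238, 0.1635]
orientation: [3.136, 0.19, -0.0]
force: [-1.3, -3.6, -2.2]
finger_gap: 0.0141
finger_force: 29.9
```

Emit:
apply_moves([
  [[0,0,0,0,-1],[0,0,0,0,-1],[0,0,0,0,-1],[0,0,0,0,-1],[0,0,0,0,-1]],
])

```text
time: 15.9
eef_pos: [0.5376, -0.1238, 0.1635]
orientation: [3.136, 0.191, -0.0]
force: [-0.9, -4.7, -1.7]
finger_gap: 0.0138
finger_force: 29.9
```

```bash
python3 st.py
python3 - <<'E'
from h import *
d,w=wrist(); im=d["image"]; h=cv2.cvtColor(im,cv2.COLOR_RGB2HSV)
# opposite container/cup: symmetric extents on rows just above the cup's lower edge (light, less saturated than deck)
m=((h[...,1]<150)&(h[...,2]>150)).astype(np.uint8); m[:, :200]=0; m[:,320:]=0
for y in range(30,125,8):
    xs=np.where(m[y])[0]
    if len(xs): print(y,xs.min(),xs.max(),(xs.min()+xs.max())/2,end=" | ")
a=optics.grab_frame("scene"); A=np.array([.5372,-.124])
for r in finder.search_frame(a,"clip_jar")[:4]: print(np.round(r["bbox"],1),r["p"])
u=np.radians(-173); P=A+.105*np.array([np.cos(u),np.sin(u)]); print("expected jar px",proj(a,np.array([[*P,.064],[*P,.156]])))
E
```

```text
15.9 [ 0.53760211 -0.1237887   0.16350328] 0.01377389147085037 29.86926404759288 [-0.8751969  -4.74396182 -1.72876578] [-0.87942416  0.38093124 -0.00161756]
yaw y -83.01990872627405 1.0204725285303269
30 231 292 261.5 | 38 216 303 259.5 | 46 200 307 253.5 | 54 203 305 254.0 | 62 200 305 252.5 | 70 200 312 256.0 | 78 200 317 258.5 | 86 200 319 259.5 | 94 200 315 257.5 | 102 200 295 247.5 | 110 200 307 253.5 | 118 200 312 256.0 | [339.2 184.5  19.6  30.4] 0.85
[243.7 171.4  18.   23.1] 0.75
[390.8 181.7  21.3  30. ] 0.58
expected jar px [[240.24941205 180.33590503]
 [239.27090712 158.6205515 ]]
```

Run:
```python
from h import *
a=optics.grab_frame("scene"); A=np.array([.5372,-.124]); im=a["image"]; old=cv2.resize(cv2.imread("pics/scene.png"),(512,384),interpolation=cv2.INTER_AREA)
u=np.radians(-173); u=np.array([np.cos(u),np.sin(u)])
g=(old.min(2)>140); ys,xs=np.where(g[170:195,238:258]); print("old tongue px",xs.mean()+238,ys.mean()+170,xs.min()+238,xs.max()+238,ys.min()+170,ys.max()+170)
for r in(.15,.17,.195): print(r,proj(a,np.r_[A+r*u,.006]))
t=np.linspace(0,6.283,100)
def ext(c,r,z): q=proj(a,np.c_[c[0]+r*np.cos(t),c[1]+r*np.sin(t),z+0*t]); return np.round([q[:,0].min(),q[:,0].max(),q[:,1].min(),q[:,1].max()],1)
print("exp rim",ext(A+.105*u,.035,.068),"base",ext(A+.105*u,.035,.034),"lid",ext(A+.105*u,.03,.15))
for k,n in((90,"cup+90"),(180,"opp"),(-90,"cup-90")):
    c=np.radians(-173+k); P=A+.105*np.array([np.cos(c),np.sin(c)]); print(n,"rim",ext(P,.035,.068),"base",ext(P,.035,.034))
h=cv2.cvtColor(im,cv2.COLOR_RGB2HSV)
x0,y0=195,140; z=cv2.resize(im[y0:y0+105,x0:x0+100],None,fx=6,fy=6,interpolation=cv2.INTER_CUBIC)
for q in np.r_[[proj(a,np.r_[A+r*u,.006]) for r in(.15,.17,.195)]]: pass
for c0 in(0,90,180,270):
    c=np.radians(-173+c0); P=A+.105*np.array([np.cos(c),np.sin(c)])
    for zz in(.034,.068):
        q=((proj(a,np.c_[P[0]+.035*np.cos(t),P[1]+.035*np.sin(t),zz+0*t])-[x0,y0]+.5)*6).astype(int); cv2.polylines(z,[q.reshape(-1,1,2)],True,(0,0,255),1)
save("scn.png",z)
# row profiles through the empty cup pedestal (light wood: R-B large & bright)
for y in range(176,192,2): print(y,[tuple(im[y,x]) and f"{im[y,x,0]}/{im[y,x,2]}" for x in range(222,258,2)])
```

```text
old tongue px 249.27906976744185 180.93023255813952 243 257 178 187
0.15 [243.85341133 185.45137799]
0.17 [245.15829098 182.079214  ]
0.195 [246.7577273  177.94583545]
exp rim [230.1 250.4 173.3 185.8] base [230.5 250.6 180.9 193.5] lid [230.4 248.3 154.9 165.4]
cup+90 rim [191.3 212.4 188.  201.5] base [192.3 213.1 195.7 209.3]
opp rim [212.6 235.1 212.6 227.9] base [213.4 235.5 220.4 235.8]
cup-90 rim [253.  274.5 196.  210.1] base [253.1 274.4 203.8 218. ]
176 ['73/64', '72/64', '53/42', '65/42', '80/44', '70/42', '51/39', '65/54', '150/131', '168/149', '182/160', '191/169', '197/172', '181/151', '110/82', '74/67', '72/63', '74/64']
178 ['73/64', '74/66', '58/48', '65/35', '78/43', '68/41', '50/38', '63/50', '152/130', '171/148', '179/156', '186/163', '194/167', '197/156', '175/109', '84/69', '72/63', '74/67']
180 ['76/66', '83/68', '62/45', '65/38', '69/39', '60/37', '48/38', '68/54', '151/130', '170/148', '178/156', '179/158', '192/162', '214/146', '201/124', '95/75', '74/68', '74/65']
182 ['107/58', '117/61', '92/51', '71/43', '68/37', '74/57', '60/46', '99/78', '156/131', '166
[... 156 characters left out ...]
'148/96', '202/125', '197/131', '194/135', '209/141', '216/137', '232/146', '211/126', '176/103', '197/93', '193/91', '159/82']
186 ['145/70', '146/70', '135/64', '137/68', '129/85', '121/111', '135/92', '175/104', '198/117', '206/124', '211/128', '202/120', '185/112', '177/106', '174/99', '197/94', '205/96', '203/93']
188 ['186/88', '172/78', '170/79', '142/67', '132/84', '123/113', '123/87', '133/80', '146/87', '154/93', '164/100', '168/100', '171/102', '172/104', '174/98', '193/91', '195/87', '193/88']
190 ['187/88', '193/89', '192/88', '175/79', '144/82', '124/113', '120/88', '133/81', '145/88', '158/95', '166/101', '171/103', '170/102', '173/100', '192/95', '198/90', '194/87', '193/91']
```

The pedestal in the scene image lies within about 1 px of the position expected for alignment. The top and wrist views both give the tongue at -173.0°, the cup is at -173.0°, and the bar is gripped at 30 N. I'll hand in.

```bash
python3 -c "
from workcell import ticket; print(ticket.hand_in())"
```

```text
the job is handed in; nothing more can be done
None
```

I stood the clip-top jar upright in the empty cup and turned the carousel until, by my measurements, it lines up with the tongue to within about 1°. The bar is still gripped at 30 N. I handed the job in at about 16 s; no verdict came back.

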